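# Bleed the glaze pressure pot

### The job

The glaze spraying pot is still under pressure and must be bled before anyone opens its lid. Unscrew the small knurled lock nut on the bleed valve by at least half a turn (counter-clockwise seen from above), then gently press the freed valve pin straight down and keep it down until the gauge needle has sunk to zero, and let go. Do not bend the thin pin, and leave the roll of tape, the brush and the test tiles beside the pot where they are.

Things in the scene. Friction and masses are not known exactly. Their poses are not given: they have to be found in the camera images.
- pressure_pot: Round steel pot, 180 mm across, too heavy to move; flat aluminium lid whose middle is 112 mm above the bench, held by four wing nuts at the rim (up to 124 mm high). Origin: centre of its underside, z up. A brass block with the bleed valve and the gauge is screwed into the lid's middle; its upright valve stem stands exactly on the pot's axis. The block's yaw varies.
- lid_centre (a point): Middle of the lid's top, on the axis of pot, stem, nut and pin. Above it stand: brass stem (12 mm across at most), round lock nut, and through the nut the steel pin (6 mm shank, 7.6 mm head). The block is screwed in more or less, so the pin's top is 84 to 110 mm above this point: not measured, find it by touch. Gauge: 53 mm across, centre 55 mm to one side, its top 48 mm below the pin's top.
- lock_nut (a joint): Turn of the knurled brass lock nut, 16 mm across, 11 mm high; 0 = screwed down finger-tight (0.06 N m turns it), grows counter-clockwise seen from above, stop at 6.28. It climbs the pin 7 mm a turn: lift the grip along, or it drags the pin down. Screwed down, its top is 13 mm and its underside 24 mm below the pin's top, and it blocks the pin: its stroke is the nut's climb, 3.2 mm at most.
- gauge_needle (a joint): Needle of the dial gauge on the brass block, dial facing up; rad clockwise from zero: 0 = no pressure, 2.4 to 3.6 at the start. With the nut off half a turn the pin yields 2.1 mm at 1 to 2 N, then meets the inner valve, which opens at 5 N (fully by 6.5 N); the needle then sinks in 1 to 2.5 s while held, and stays. The pin bends if pressed or squeezed with over 14 N.
- brush: Paint brush, 11 x 190 x 12 mm, lying beside the pot on its left. Origin: centre of its underside. Loose bystander.
- tile: L-shaped glazed test tile, 44 x 46 x 62 mm, standing near the bench's front edge, right of the pot. Origin: centre of its underside. Loose bystander.
- tile_b: L-shaped glazed test tile, 44 x 46 x 62 mm, standing farther back, right of the pot. Origin: centre of its underside. Loose bystander.
- tape: Roll of masking tape, 100 mm across, 24 mm high, lying flat beside the pot on its right. Origin: centre of its underside. Loose bystander.

How it is judged:
By the outcome, as a careful person would: the job done as asked, in the order asked, and still so for the second after the job is handed in, with the robot touching nothing.
It also fails if it takes over 61 s, if anything falls off the work surface, if the arm or the gripper's body presses on something with over 40 N, if the wrist force passes 120 N, or if a joint passes its speed limit or range.

### The arm

A 6-joint arm with a two-finger parallel gripper is mounted at the origin on a cart in front of the work surface, level with it; the furniture and walls round the work are solid. World frame = base frame: x ahead of the robot, y to its left, z up, the work surface at z = 0. Lengths are in m, angles in degrees, forces in N, time in s.
With the tool pointing down it reaches from about 0.4 to 0.825 m from the base axis. Payload 7 kg.
Tool frame: the origin (TCP) lies midway between the tips of the shut fingers; the grasp point (between the pads) lies 19 mm behind it; z points along the fingers, y is the direction in which the jaws open and shut (so a half turn about z gives the same grasp; the last joint's range is limited). The gripper opens to 88 mm and grips with 3 to 60 N. Pads are 19 mm wide; open, the fingers measure 130 mm over their backs; the gripper's body (78 mm by 193 mm) begins 47 mm behind the grasp point.
Start: joints at [-58.436, 20.546, 0.682, 0, -70.136, -16.507], TCP at [0.175, -0.652, 0.227] pointing down, gripper open.
Joint ranges: [-176.03, 176.03], [-82.01, 121.73], [-58.28, 71.71], [-173.87, 95.51], [-174.79, -0.11], [-173.66, 173.66]. Speed limits (degrees/s): [136.94, 136.94, 172.46, 180, 180, 180].

### API

Orientations are given as a 3x3 rotation matrix whose columns are the frame's x, y, z axes.
In Python, from rig import robot gives the robot as it stands. Calls block until the motion is done:
- robot.goto(position, orientation): joint-space move of the TCP to a pose.
- robot.servo_line(position, ori=None, speed=0.15): straight line of the TCP; ori=None keeps the orientation; speed is the mean speed in m/s.
- robot.movej(angles): joint-space move.
- robot.move_gripper(opening): opening from 0.0 (shut) to 1.0 (fully open); the grip force is fixed at half the most; returns when the fingers have stopped.
- robot.dwell(seconds).
- robot.ik(position, orientation): joint angles nearest the present ones, or None.
- robot.grab_frame(name): name is "scene" or "top" or "wrist"; returns (picture, depth): 480x640x3 uint8, red, green, blue; 480x640 float32, m along the optical axis (not along the pixel's ray), 0 where there is no reading.
- robot.camera_info(name): a dict with "vfov" (degrees; the focal length in pixels is half the picture's height over the tangent of half this angle, whatever the lens; pixels are square), "cx", "cy" (the principal point, pixels), "view" (4x4, takes a point from world to camera coordinates); the wrist camera has in their place "T_tool_cam" (4x4, takes a point from camera to tool coordinates, whose origin is the TCP and whose axes are the flange's). Camera axes: x right, y down, z forward; pixel columns grow to the right and rows downward; lengths in m; the calibration is good to about 2 mm. A picture is of the moment at which its call begins: read the wrist's pose just before it. camera_info takes no time and is no camera call.
A pose or a line that the arm cannot do raises robot.Unreachable and nothing moves.
- robot.job_done(): hands the job in, once; it reports no verdict.
Readings, each from a call of its own:
- robot.read_t(): time.
- robot.read_qpos(): joint angles.
- robot.read_qvel(): joint speeds.
- robot.read_effort(): joint torques, N m.
- robot.read_position(): TCP position.
- robot.read_tcp_rot(): TCP orientation.
- robot.read_force(): force on the tool from outside, world axes, zero at the start.
- robot.read_ft_torque(): the same for the moment, N m.
- robot.read_grip_width(): opening from 0.0 (shut) to 1.0 (fully open).
Only numpy, scipy, OpenCV 4.12 (cv2) and the standard library are available. Lean on these libraries where they do the work, as an engineer would, in place of code of your own. Each camera call takes 0.05 s, during which the arm holds its last target.

## Working session

There is one attempt and no reset: what is moved stays moved. The work goes in short steps, each a Python script; the robot and the scene stay as the last script left them, time stands still between calls to the robot, and variables do not carry over. Pictures are saved under pics/ and viewed, and the job is handed in when it is done.

```bash
ls; mkdir -p pics
python3 - <<'E'
from rig import robot
import cv2
print(robot.read_t(),robot.read_force(),robot.read_tcp_rot())
for n in ["scene","top","wrist"]:
    p,d=robot.grab_frame(n); cv2.imwrite(f"pics/{n}0.png",p[:,:,::-1]); print(n,robot.camera_info(n))
    import numpy as np; np.save(f"pics/{n}0.npy",d)
E
```

```text
pics
0.0 [-0.79214694  0.0412663  -0.6383242 ] [[-9.65695685e-01 -2.59675748e-01 -5.91960884e-04]
 [-2.59676373e-01  9.65694392e-01  1.58820232e-03]
 [ 1.59235682e-04  1.68743838e-03 -9.99998564e-01]]
scene {'vfov': 55.68982096178562, 'cx': 315.42771582873974, 'cy': 240.9059786868396, 'view': array([[ 0.72555195, -0.68800656, -0.01487735, -0.3880988 ],
       [-0.37471906, -0.37685051, -0.84709463,  0.27084428],
       [ 0.57720013,  0.62018599, -0.5312338 ,  0.73616623],
       [ 0.        ,  0.        ,  0.        ,  1.        ]])}
top {'vfov': 54.38675202023678, 'cx': 319.36691914479337, 'cy': 231.4477278660725, 'view': array([[-0.01703054, -0.99968364, -0.01850886, -0.020626  ],
       [-0.99102329,  0.01933221, -0.13228415,  0.47516905],
       [ 0.13260011,  0.01608984, -0.99103901,  0.93670155],
       [ 0.        ,  0.        ,  0.        ,  1.        ]])}
wrist {'vfov': 60.600328970699664, 'cx': 324.15864614136643, 'cy': 244.5074903283474, 'T_tool_cam': array([[-9.76326272e-04, -9.66481081e-01, -2.56735986e-01,
         6.85401922e-02],
       [ 9.99999378e-01, -1.08190231e-03,  2.69975597e-04,
         3.14946397e-04],
       [-5.38689563e-04, -2.56735563e-01,  9.66481537e-01,
        -1.57932081e-01],
       [ 0.00000000e+00,  0.00000000e+00,  0.00000000e+00,
         1.00000000e+00]])}
```

View pics/scene0.png

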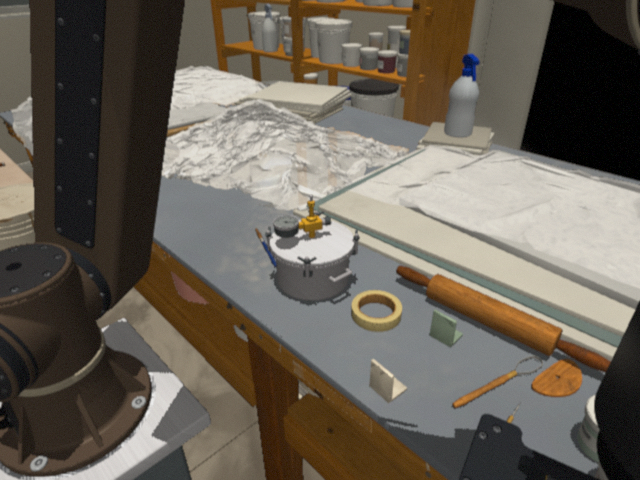

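View pics/top0.png

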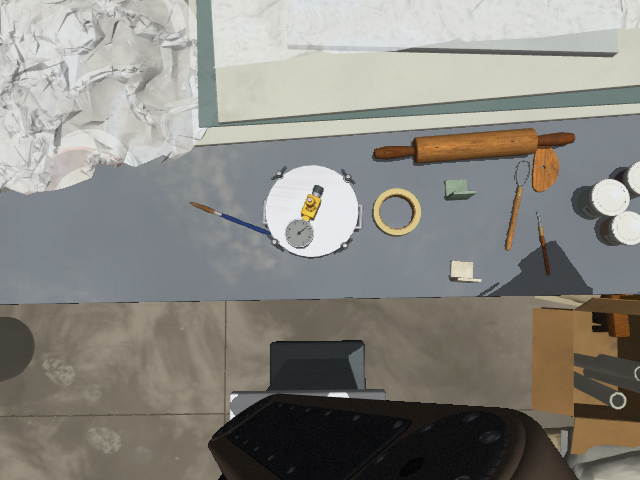

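The top view shows the lid at about (311,211) with the brass block at (311,203), the gauge at (299,234), the tape at (397,212), tiles at (459,188) and (463,271), and the brush at (230,218). Next I'll locate the axis using depth.

```bash
cat > h.py <<'E'
from rig import robot
import numpy as np, cv2
def cloud(n,d,R=None,p=None):
    c=robot.camera_info(n); f=240/np.tan(np.radians(c["vfov"]/2))
    v,u=np.mgrid[0:480,0:640]
    P=np.stack([(u-c["cx"])/f*d,(v-c["cy"])/f*d,d],-1)
    if n=="wrist":
        T=c["T_tool_cam"]; P=P@T[:3,:3].T+T[:3,3]; return P@R.T+p
    V=c["view"]; return (P-V[:3,3])@V[:3,:3]
E
python3 - <<'E'
from h import *
d=np.load("pics/top0.npy"); P=cloud("top",d)
im=cv2.imread("pics/top0.png")
cv2.imwrite("pics/topcrop.png",cv2.resize(im[150:280,180:500],None,fx=2.5,fy=2.5,interpolation=cv2.INTER_CUBIC))
roi=np.zeros((480,640),bool); roi[150:275,240:380]=1
m=roi&(abs(P[...,2]-.112)<.008)
print(m.sum(), np.median(P[m][:,2]))
cnt=max(cv2.findContours(m.astype(np.uint8),0,1)[0],key=cv2.contourArea)
# lid circle: min enclosing of xy
print(cv2.minEnclosingCircle(P[m][:,:2].astype(np.float32)), P[m].min(0),P[m].max(0))
h=cv2.convexHull(P[m][:,:2].astype(np.float32)); print(cv2.fitEllipse(h))
q=P[roi&(P[...,2]>.15)]; print(len(q))
for z in np.arange(.13,.24,.01):
    s=P[roi&(abs(P[...,2]-z)<.005)]
    if len(s): print(round(z,3),len(s),s.mean(0).round(4))
dS=np.load("pics/scene0.npy"); S=cloud("scene",dS); 
r=(abs(S[...,0]-.55)<.3)&(abs(S[...,1]-.0)<.3)
m=r&(abs(S[...,2]-.112)<.006);print(cv2.minEnclosingCircle(S[m][:,:2].astype(np.float32)))
for z in np.arange(.13,.24,.01):
    s=S[r&(abs(S[...,2]-z)<.005)&(S[...,0]<.75)]
    if len(s): print(round(z,3),len(s),s.mean(0).round(4))
E
```

```text
5605 0.10872987985924519
((0.5067605972290039, -0.015544215217232704), 0.09973414987325668) [ 0.41757941 -0.10544728  0.10400447] [0.59605826 0.07379555 0.11995227]
((0.506126880645752, -0.015411615371704102), (0.18605726957321167, 0.1872740536928177), 170.2482452392578)
1121
0.13 20 [ 0.5156 -0.0197  0.1265]
0.14 27 [ 0.4904 -0.0195  0.1415]
0.15 271 [ 0.5115 -0.0194  0.1518]
0.16 743 [0.4618 0.0023 0.1616]
0.17 11 [0.4659 0.0024 0.1659]
0.19 17 [ 0.5033 -0.0163  0.1925]
0.2 41 [ 0.5052 -0.0164  0.1972]
0.21 15 [ 0.5062 -0.0162  0.2101]
((0.5097460150718689, -0.01682712696492672), 0.10002803057432175)
0.13 25 [ 0.5117 -0.0138  0.1285]
0.14 168 [ 0.4841 -0.0203  0.1409]
0.15 302 [ 0.4896 -0.0196  0.1505]
0.16 412 [ 0.4672 -0.0037  0.1615]
0.17 25 [ 0.5033 -0.0151  0.1699]
0.18 20 [ 0.5082 -0.0191  0.1801]
0.19 28 [ 0.5061 -0.0204  0.1912]
0.2 31 [ 0.5086 -0.0187  0.1984]
0.21 14 [ 0.5098 -0.0173  0.2091]
```

View pics/topcrop.png

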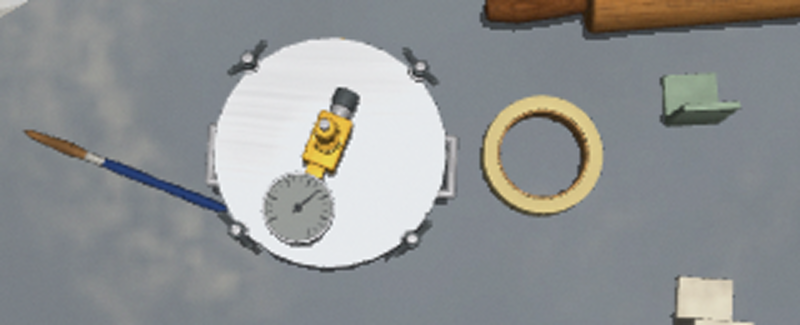

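```bash
cat >> h.py <<'E'
def R(a):
    a=np.radians(a); c,s=np.cos(a),np.sin(a)
    return np.array([[c,s,0],[s,-c,0],[0,0,-1.]])
E
python3 - <<'E'
from h import *
for a in range(0,360,20):
    q=robot.ik([.506,-.016,.18],R(a)); print(a,None if q is None else np.round(q,1))
E
```

```text
0 [ 20.5   6.8 -24.2   0.  -59.1  69.5]
20 [ 20.5   6.8 -24.2   0.  -59.1  89.5]
40 [ 20.5   6.8 -24.2   0.  -59.1 109.5]
60 [ 20.5   6.8 -24.2   0.  -59.1 129.5]
80 [ 20.5   6.8 -24.2   0.  -59.1 149.5]
100 [ 20.5   6.8 -24.2   0.  -59.1 169.5]
120 [  20.5    6.8  -24.2    0.   -59.1 -170.5]
140 [  20.5    6.8  -24.2    0.   -59.1 -150.5]
160 [  20.5    6.8  -24.2    0.   -59.1 -130.5]
180 [  20.5    6.8  -24.2    0.   -59.1 -110.5]
200 [ 20.5   6.8 -24.2   0.  -59.1 -90.5]
220 [ 20.5   6.8 -24.2   0.  -59.1 -70.5]
240 [ 20.5   6.8 -24.2   0.  -59.1 -50.5]
260 [ 20.5   6.8 -24.2   0.  -59.1 -30.5]
280 [ 20.5   6.8 -24.2   0.  -59.1 -10.5]
300 [ 20.5   6.8 -24.2   0.  -59.1   9.5]
320 [ 20.5   6.8 -24.2   0.  -59.1  29.5]
340 [ 20.5   6.8 -24.2   0.  -59.1  49.5]
```

Run:
```python
from h import *
robot.servo_line([.175,-.652,.30],speed=.3)
robot.goto([.506,-.016,.27],R(160))
p=robot.read_position();r=robot.read_tcp_rot();im,d=robot.grab_frame("wrist")
print(robot.read_t(),p,r,robot.read_force(),robot.read_qpos(),robot.read_grip_width())
cv2.imwrite("pics/w1.png",im[:,:,::-1]);np.savez("pics/w1.npz",d=d,p=p,r=r)
P=cloud("wrist",d,r,p)
m=(np.hypot(P[...,0]-.506,P[...,1]+.016)<.02)&(d>0)
for z in np.arange(.17,.225,.0025):
    k=m&(abs(P[...,2]-z)<.00125)
    if k.sum()>3:
        s=P[k]; v,u=np.nonzero(k); print(round(z,4),k.sum(),s.mean(0).round(4),s.min(0).round(4),s.max(0).round(4),u.min(),u.max(),v.min(),v.max())
```

```text
3.1333 [ 0.5060584  -0.01644242  0.26995172] [[-9.39522873e-01  3.42486141e-01 -1.21203409e-04]
 [ 3.42486153e-01  9.39522871e-01 -1.02044592e-04]
 [ 7.89245168e-05 -1.37383717e-04 -9.99999987e-01]] [ 0.2730575   0.20043417 -0.46139278] [ 2.03955751e+01  2.90937455e+00 -1.61806841e+01  1.64683816e-03
 -7.09177765e+01 -1.30435162e+02] 0.9992821615089772
0.17 14 [ 0.5051 -0.0158  0.1702] [ 0.5041 -0.0198  0.1688] [ 0.5074 -0.0124  0.1712] 318 330 242 245
0.1725 9 [ 0.5046 -0.016   0.1727] [ 0.5041 -0.0197  0.1716] [ 0.5057 -0.0132  0.1737] 318 328 243 246
0.175 7 [ 0.5048 -0.0153  0.1748] [ 0.504  -0.0181  0.1739] [ 0.5063 -0.0127  0.1758] 320 329 244 245
0.1875 19 [ 0.5038 -0.0136  0.1878] [ 0.5015 -0.0231  0.1863] [ 0.5101 -0.0091  0.1887] 312 337 245 255
0.19 28 [ 0.5033 -0.0152  0.19  ] [ 0.5008 -0.0243  0.1888] [ 0.5084 -0.0092  0.1912] 311 336 245 258
0.1925 37 [ 0.505  -0.0161  0.1927] [ 0.501  -0.0247  0.1913] [ 0.5148 -0.0091  0.1937] 311 337 246 268
0.195 239 [ 0.5071 -0.0162  0.1953] [ 0.5007 -0.025   0.1938] [ 0.5171 -0.0092  0.1962] 311 337 247 272
0.1975 125 [ 0.5069 -0.0162  0.1969] [ 0.502  -0.0235  0.1963] [ 0.5146 -0.0099  0.1987] 313 336 251 268
0.2 9 [ 0.5066 -0.0164  0.1998] [ 0.506  -0.0187  0.1989] [ 0.5081 -0.0143  0.2004] 320 328 258 260
0.2025 11 [ 0.5068 -0.0163  0.2021] [ 0.5061 -0.0187  0.2014] [ 0.5087 -0.0139  0.2029] 320 329 259 262
0.2075 52 [ 0.5086 -0.0167  0.2082] [ 0.5051 -0.0204  0.2065] [ 0.5127 -0.0135  0.2087] 318 331 261 274
0.21 92 [ 0.5086 -0.0169  0.2095] [ 0.5052 -0.0204  0.2088] [ 0.5123 -0.0133  0.211 ] 318 330 262 274
```

View pics/w1.png

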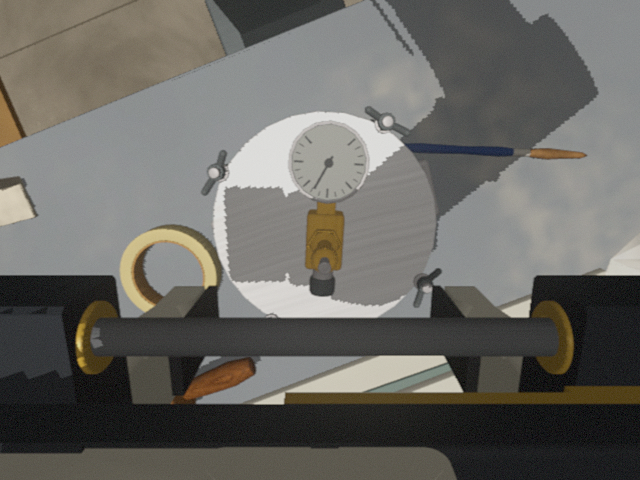

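The wrist view shows the dial at (328,162) with the pin and nut at (323,275). The measured pin top is 0.2095 and the nut top 0.1965, which matches the given 13 mm, and the axis is near (0.5088, -0.017). I'll descend, close the jaws, and use the lateral force to check the centring.

Run:
```python
from h import *
robot.servo_line([.5088,-.017,.24],ori=R(160),speed=.1)
robot.servo_line([.5088,-.017,.173],speed=.08)
print(robot.read_t(),robot.read_position(),f0:=robot.read_force())
for w in (.28,.23,.205):
    robot.move_gripper(w); f=robot.read_force()-f0; print(w,robot.read_grip_width()*88,f.round(2),R(160).T@f, robot.read_t())
    if np.linalg.norm(f)>4: break
```

```text
4.5667 [ 0.50917616 -0.0169385   0.17347554] [0.46378926 0.30152181 0.16621863]
0.28 24.825806948117723 [ 0.51 -0.13  0.66] [-0.52673969  0.05444604 -0.65747604] 5.7083
0.23 20.330330295484814 [-0.32  0.2  -0.27] [0.36445464 0.07992112 0.26851293] 6.0667
0.205 17.812880270849355 [-0.48  0.02 -0.49] [ 0.4592237  -0.15075757  0.49395037] 6.3667
```

Run:
```python
from h import *
def grip(a):
    f0=robot.read_force()
    robot.move_gripper(0.0); robot.dwell(.15)
    f=robot.read_force()-f0; print(a,robot.read_grip_width()*88,f.round(2),"tool",(R(a).T@f).round(2),robot.read_ft_torque().round(3), robot.read_position().round(5),robot.read_t())
grip(160)
robot.move_gripper(.27)
robot.servo_line([.5088,-.017,.173],ori=R(222),speed=.05)
print(robot.read_position(),robot.read_t())
grip(222)
```

```text
160 14.585613109535968 [-0.3  -2.52  0.4 ] tool [-0.58 -2.47 -0.4 ] [-0.974  0.109  0.032] [ 0.50866 -0.01726  0.17298] 6.7667
[ 0.50880296 -0.01698209  0.1729789 ] 8.4417
222 15.328947399344546 [ 3.25 -3.87 -1.65] tool [ 0.17 -5.05  1.65] [-1.424 -1.19   0.17 ] [ 0.50906 -0.01723  0.17305] 8.9167
```

Run:
```python
from h import *
def rep(a):
    f=robot.read_force(); print(a,robot.read_t(),f.round(2),robot.read_ft_torque().round(3),robot.read_position().round(5),round(robot.read_grip_width()*88,2),robot.read_qpos()[5].round(1))
    return f
c=np.array([.5090,-.01737])
robot.servo_line([*c,.173],speed=.02); rep(222)
for k in range(1,4):
    a=222+10*k
    robot.servo_line([*c,.173+7e-3*10*k/360],ori=R(a),speed=.01); rep(a)
```

```text
222 9.1667 [ 1.39 -2.15 -0.87] [-0.683 -0.668  0.16 ] [ 0.50906 -0.0173   0.17304] 15.61 -68.2
232 9.4917 [ 2.12 -3.03 -2.55] [-1.243 -0.713 -0.018] [ 0.50879 -0.01752  0.17304] 15.4 -58.4
242 9.8167 [ 1.85 -1.42 -2.18] [-0.524 -0.4    0.04 ] [ 0.50896 -0.01723  0.17339] 14.99 -48.5
252 10.1417 [ 0.16 -1.7   0.07] [-0.17  -0.207  0.041] [ 0.50892 -0.01719  0.17362] 15.08 -38.5
```

Run:
```python
from h import *
def rep(a):
    f=robot.read_force(); print(a,robot.read_t().__round__(2),f.round(2),robot.read_ft_torque().round(3),robot.read_position().round(5),round(robot.read_grip_width()*88,2),robot.read_qpos()[5].round(1))
    return f
c=np.array([.5090,-.01737])
a=252
while a<455:
    a=min(a+14.5,455)
    robot.servo_line([*c,.173+7e-3*(a-222)/360],ori=R(a),speed=.01); f=rep(a)
    if np.linalg.norm(f)>9: print("STOP");break
p=robot.read_position();r=robot.read_tcp_rot();im,d=robot.grab_frame("wrist")
cv2.imwrite("pics/w2.png",im[:,:,::-1])
im,d=robot.grab_frame("scene");cv2.imwrite("pics/s2.png",cv2.resize(im[170:330,220:420,::-1],None,fx=4,fy=3.7))
```

```text
266.5 10.54 [ 0.1  -0.32 -1.46] [ 0.189 -0.194 -0.362] [ 0.50886 -0.01714  0.17369] 15.67 -24.0
281.0 10.94 [ 1.95 -1.14 -6.  ] [-0.243 -0.632 -0.456] [ 0.50879 -0.01738  0.17375] 16.17 -9.5
295.5 11.34 [ 3.12 -1.59 -8.78] [-0.37  -0.98  -0.271] [ 0.50869 -0.01738  0.17388] 16.54 5.0
STOP
```

View pics/s2.png

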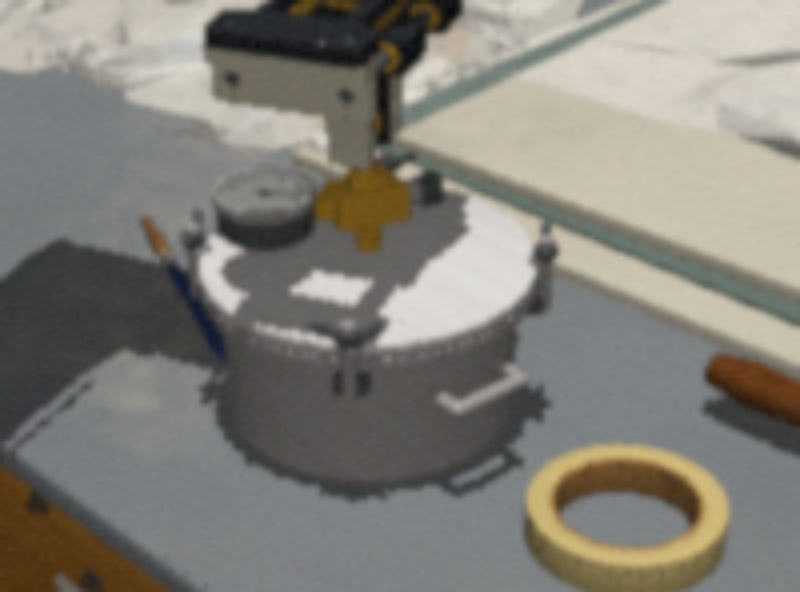

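View pics/w2.png

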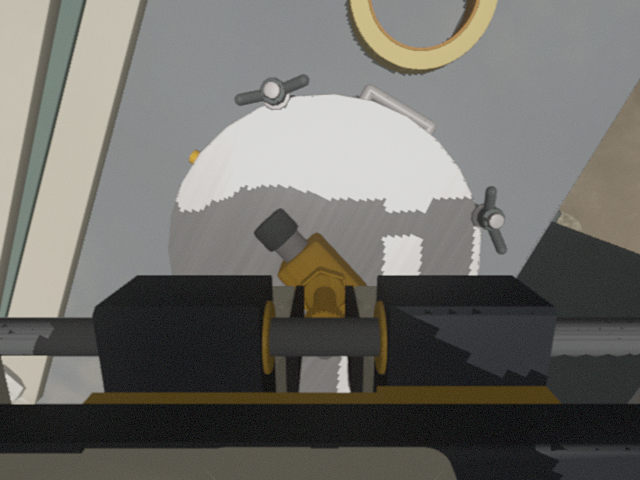

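Run:
```python
from h import *
robot.dwell(.3)
print(robot.read_t(),robot.read_force(),robot.read_ft_torque(),robot.read_position(),robot.read_grip_width()*88)
print(robot.read_tcp_rot())
```

```text
11.7417 [  3.27028819  -1.50200557 -13.34705118] [-0.40626287 -1.27436804 -0.19259444] [ 0.50869137 -0.01737864  0.17394788] 16.33918059294877
[[ 4.29558249e-01 -9.03038801e-01 -7.96966028e-04]
 [-9.03039090e-01 -4.29558379e-01 -8.67780221e-06]
 [-3.34507043e-04  7.23419098e-04 -9.99999682e-01]]
```

Run:
```python
from h import *
robot.servo_line([.5090,-.01737,.1738],speed=.01)
print(robot.read_force())
robot.move_gripper(.4)
print(robot.read_t(),robot.read_force(),robot.read_ft_torque(),robot.read_position())
im,d=robot.grab_frame("scene");cv2.imwrite("pics/s3.png",cv2.resize(im[180:260,270:370,::-1],None,fx=8,fy=7.5))
S=cloud("scene",d)
p=robot.read_position();r=robot.read_tcp_rot();im,d=robot.grab_frame("wrist")
cv2.imwrite("pics/w3.png",cv2.resize(im[230:400,220:430,::-1],None,fx=3.8,fy=3.5))
```

```text
[ 0.16423431 -0.63760834 -8.51839469]
12.575 [-0.40243929  0.74273958  0.35485777] [0.01285253 0.14781877 0.01760411] [ 0.50916367 -0.01734986  0.17403907]
```

View pics/s3.png

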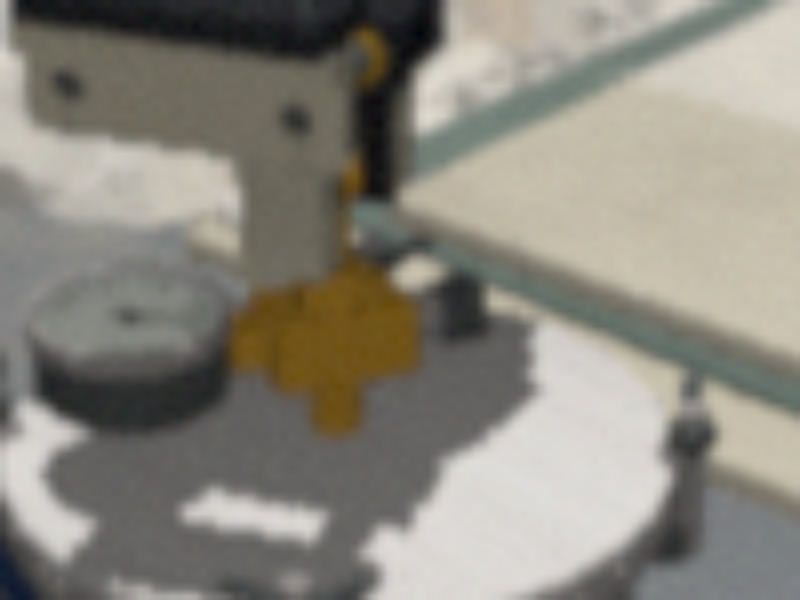

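View pics/w3.png

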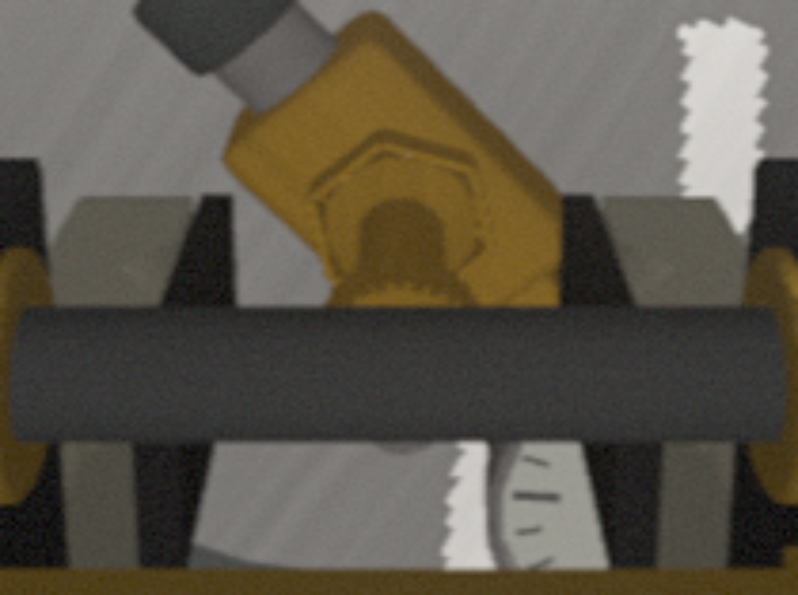

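Run:
```python
from h import *
robot.servo_line([.509,-.01737,.25],speed=.15)
robot.servo_line([.509,-.01737,.25],ori=R(160),speed=.15)
p=robot.read_position();r=robot.read_tcp_rot();im,d=robot.grab_frame("wrist")
print(robot.read_t(),p)
cv2.imwrite("pics/w4.png",cv2.resize(im[230:320,265:385,::-1],None,fx=6.5,fy=6.5))
o=np.load("pics/w1.npz")
for P in (cloud("wrist",o["d"],o["r"],o["p"]),cloud("wrist",d,r,p)):
    rr=np.hypot(P[...,0]-.509,P[...,1]+.0172)
    for lo,hi,zl,zh in((0,.003,.2,.22),(.0045,.0075,.185,.206)):
        z=P[(rr>lo)&(rr<hi)&(P[...,2]>zl)&(P[...,2]<zh)][:,2]; print(len(z),np.percentile(z,[10,50,75,90,98]).round(4))
```

```text
15.9 [ 0.50899455 -0.01739032  0.24994252]
94 [0.2083 0.2092 0.2098 0.2102 0.2105]
260 [0.1944 0.1959 0.1964 0.1969 0.1974]
113 [0.2083 0.2094 0.2098 0.21   0.2103]
319 [0.1951 0.1967 0.1973 0.1977 0.1982]
```

View pics/w4.png

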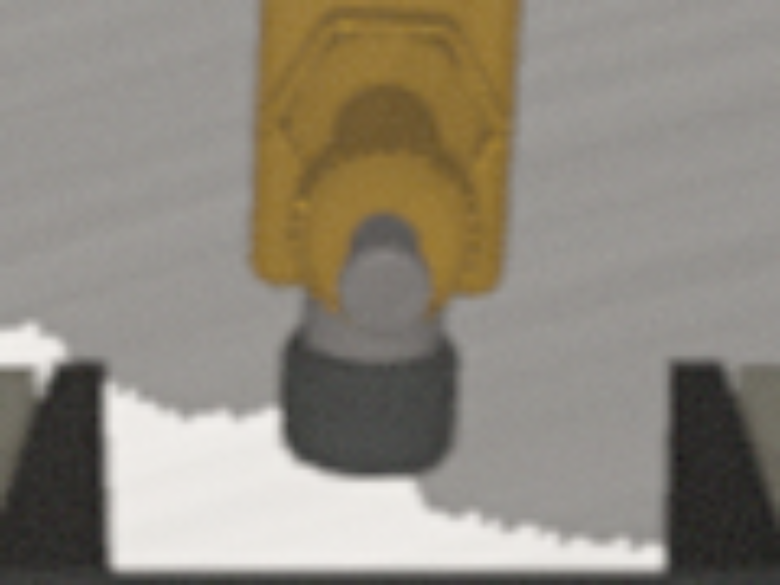

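Run:
```python
from h import *
o=np.load("pics/w1.npz")
P=cloud("wrist",o["d"],o["r"],o["p"])
rr=np.hypot(P[...,0]-.509,P[...,1]+.0172)
d=np.array([-.94,.342]) # toward gauge
s=(P[...,:2]-[.509,-.0172])@d; t=(P[...,:2]-[.509,-.0172])@np.array([.342,.94])
for a in np.arange(-.03,.035,.002):
    k=(abs(s-a)<.001)&(abs(t)<.003)&(P[...,2]>.1); k2=(abs(s-a)<.001)&(abs(t)<.02)&(P[...,2]>.13)
    print(a.round(3),k.sum(),P[k][:,2].min().round(4) if k.any() else '',P[k][:,2].max().round(4) if k.any() else '', (t[k2].min().round(4),t[k2].max().round(4)) if k2.any() else '')
S=cloud("scene",np.load("pics/scene0.npy"))
s=np.hypot(S[...,0]-.509,S[...,1]+.0172)
for z in np.arange(.14,.215,.004):
    k=(abs(S[...,2]-z)<.002)&(s<.02)
    if k.any():
        w=(S[k][:,:2]-[.509,-.0172])@np.array([.7256,-.688]); print('z',z.round(3),k.sum(),w.min().round(4),w.max().round(4))
```

```text
-0.03 24 0.1502 0.1528 (np.float64(-0.0102), np.float64(0.0081))
-0.028 29 0.1481 0.1517 (np.float64(-0.0102), np.float64(0.0074))
-0.026 24 0.1481 0.1505 (np.float64(-0.008), np.float64(0.0059))
-0.024 18 0.148 0.1512 (np.float64(-0.008), np.float64(0.0066))
-0.022 0   (np.float64(-0.008), np.float64(0.0051))
-0.02 0   (np.float64(-0.0113), np.float64(0.0113))
-0.018 0   (np.float64(-0.0126), np.float64(0.012))
-0.016 0   (np.float64(-0.0134), np.float64(0.0121))
-0.014 0   (np.float64(-0.0134), np.float64(0.012))
-0.012 0   (np.float64(-0.0133), np.float64(0.0128))
-0.01 0   (np.float64(-0.0125), np.float64(0.0127))
-0.008 0   (np.float64(-0.0125), np.float64(0.0127))
-0.006 0   (np.float64(-0.0125), np.float64(0.0127))
-0.004 5 0.2082 0.2089 (np.float64(-0.0125), np.float64(0.0126))
-0.002 30 0.208 0.2104 (np.float64(-0.0124), np.float64(0.0126))
0.0 44 0.1955 0.2105 (np.float64(-0.0125), np.float64(0.0134))
0.002 74 0.1951 0.211 (np.float64(-0.0124), np.float64(0.0133))
0.004 101 0.1612 0.2099 (np.float64(-0.0124), np.float64(0.0133))
0.006 81 0.1599 0.1973 (np.float64(-0.0124), 
[... 684 characters left out ...]
4 (np.float64(-0.02), np.float64(0.02))
0.03 953 0.1595 0.3856 (np.float64(-0.02), np.float64(0.02))
0.032 345 0.1599 0.355 (np.float64(-0.02), np.float64(0.02))
0.034 523 0.1596 0.3548 (np.float64(-0.02), np.float64(0.02))
z 0.14 25 -0.0165 0.0185
z 0.144 27 -0.0164 0.0186
z 0.148 24 -0.0163 0.0186
z 0.152 39 -0.0184 0.0186
z 0.156 63 -0.0186 0.0187
z 0.16 32 -0.0101 0.0105
z 0.164 19 -0.0059 0.0105
z 0.168 9 -0.0037 0.0045
z 0.172 9 -0.0036 0.0046
z 0.176 9 -0.0036 0.0046
z 0.18 8 -0.0034 0.0047
z 0.184 7 -0.0034 0.0048
z 0.188 7 -0.0032 0.0069
z 0.192 15 -0.0072 0.0069
z 0.196 21 -0.0072 0.007
z 0.2 12 -0.005 0.007
z 0.204 4 -0.0009 0.0031
z 0.208 6 -0.0028 0.0032
z 0.212 7 -0.0028 0.0033
```

```bash
cat > turn.py <<'E'
from h import *
def rep(a):
    f=robot.read_force();m=robot.read_ft_torque(); print(round(a,1),round(robot.read_t(),2),f.round(2),m.round(3),(robot.read_position()*1e3).round(2),round(robot.read_grip_width()*88,2))
    return f,m
def turn(a,z,c,amax,step=8,corr=0.):
    bad=0
    z0=z;a0=a
    while a<amax:
        a+=step
        robot.servo_line([*c,z0+7e-3*(a-a0)/360+corr],ori=R(a),speed=.01); f,m=rep(a)
        corr+=np.clip(.4*f[2]/20e3,-2e-4,2e-4)
        bad=bad+1 if (np.linalg.norm(f)>8 or abs(m[2])>.3) else 0
        if bad>=2 or np.linalg.norm(f)>11: print("STOP");break
    return a,corr
E
python3 - <<'E'
from turn import *
c=[.5089,-.0173]
robot.servo_line([*c,.178],ori=R(160),speed=.12)
robot.move_gripper(.22)
f=robot.read_force();print(f,robot.read_t())
robot.move_gripper(0.); robot.dwell(.2)
rep(160)
print(turn(160,.178,c,215))
E
```

```text
[-0.04825072  0.00861936  0.81635729] 17.1917
160 17.67 [ 0.07 -1.04  0.8 ] [-0.443  0.119  0.039] [508.86 -17.4  178.  ] 14.44
168 17.96 [-0.42 -1.63  0.29] [-0.663  0.285 -0.147] [508.65 -17.46 178.02] 14.94
176 18.25 [-1.04 -3.25 -1.6 ] [-0.908  0.22  -0.302] [508.56 -17.47 178.04] 15.42
184 18.54 [-1.36 -2.3  -3.26] [-1.137  0.707 -0.375] [508.27 -17.55 178.03] 15.93
STOP
(184, np.float64(-9.129635859239197e-05))
```

Run:
```python
from turn import *
for i in range(4):
    robot.dwell(.25); rep(184)
```

```text
184 18.79 [-3.17 -4.28 -2.11] [-1.3    1.    -0.406] [508.3  -17.53 178.06] 15.61
184 19.04 [-3.31 -3.92 -3.64] [-1.513  1.161 -0.396] [508.32 -17.52 178.08] 15.83
184 19.29 [-3.54 -3.88 -3.44] [-1.536  1.184 -0.393] [508.32 -17.52 178.11] 15.22
184 19.54 [-3.68 -3.57 -3.42] [-1.539  1.219 -0.37 ] [508.31 -17.52 178.1 ] 15.8
```

Run:
```python
from turn import *
c=[.5086,-.01745]
for a in (182,180,177,174,170):
    robot.servo_line([*c,.178+7e-3*(a-160)/360],ori=R(a),speed=.01); rep(a); print(np.degrees(np.arctan2(*robot.read_tcp_rot()[1::-1,0])).round(2))
```

```text
182 19.79 [-1.9  -4.55 -6.15] [-1.443  0.904 -0.28 ] [508.29 -17.53 178.11] 15.71
-177.98
180 20.04 [-3.55 -4.2  -6.47] [-1.351  1.021 -0.212] [508.34 -17.48 178.14] 15.26
-179.93
177 20.29 [-2.85 -3.78 -5.41] [-1.314  1.175 -0.016] [508.32 -17.48 178.14] 15.42
177.12
174 20.54 [-2.58 -4.62 -6.78] [-1.346  1.063  0.031] [508.52 -17.42 178.17] 15.07
174.15
170 20.79 [-2.41 -5.16 -7.38] [-1.675  0.354  0.041] [508.88 -17.48 178.25] 15.11
170.18
```

Run:
```python
from h import *
o=np.load("pics/w1.npz")
P=cloud("wrist",o["d"],o["r"],o["p"]);S=cloud("scene",np.load("pics/scene0.npy"));T=cloud("top",np.load("pics/top0.npy"))
for X in(P,S,T):
    rr=np.hypot(X[...,0]-.509,X[...,1]+.0172)
    k=(rr>.045)&(rr<.08)&(abs(X[...,2]-.112)<.015); print(k.sum(),np.median(X[k][:,2]))
    k=(rr>.12)&(rr<.2)&(abs(X[...,2])<.015)&(X[...,0]<.55); print(k.sum(),np.median(X[k][:,2]))
im=cv2.imread("pics/w2.png"); cv2.imwrite("pics/w2z.png",cv2.resize(im[240:360,240:400],None,fx=5,fy=5,interpolation=cv2.INTER_CUBIC))
im,d=robot.grab_frame("wrist");cv2.imwrite("pics/w5z.png",cv2.resize(im[240:360,240:400,::-1],None,fx=5,fy=5,interpolation=cv2.INTER_CUBIC))
```

```text
16648 0.10755753415605093
41283 -0.00020868873041324232
1198 0.10957669281329914
5759 0.0015455369411900006
3134 0.10852360051211643
9097 0.0007204259868806167
```

View pics/w2z.png

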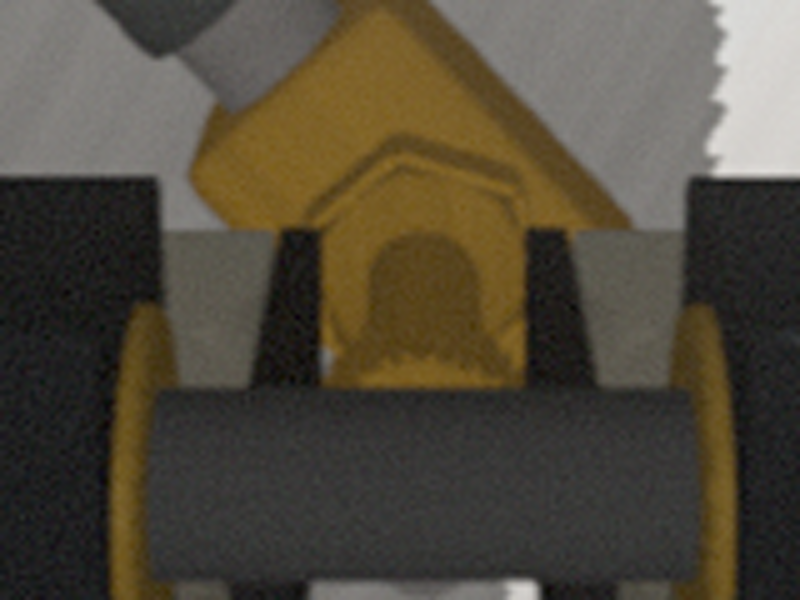

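View pics/w5z.png

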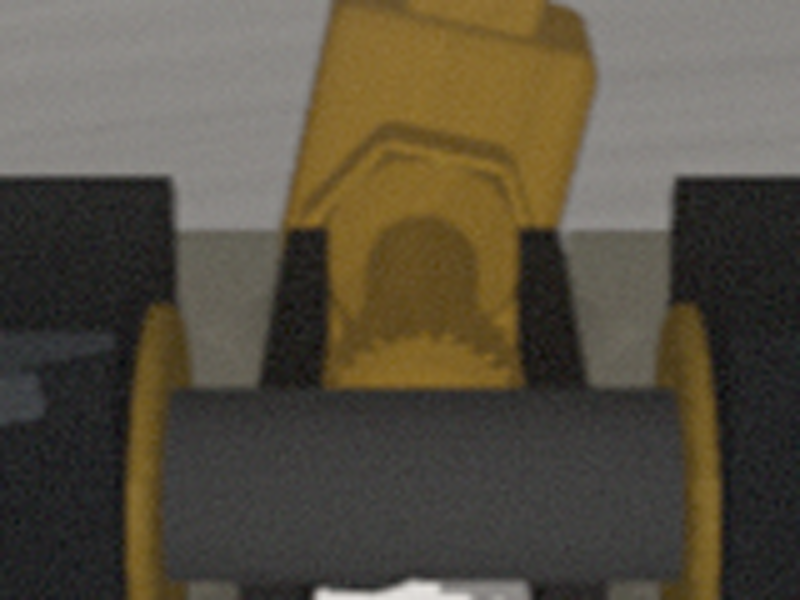

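Run:
```python
from turn import *
robot.move_gripper(.3)
rep(170)
robot.servo_line([.509,-.01737,.25],ori=R(160),speed=.15)
p=robot.read_position();r=robot.read_tcp_rot();im,d=robot.grab_frame("wrist")
print(robot.read_t(),p)
cv2.imwrite("pics/w6.png",cv2.resize(im[230:320,265:385,::-1],None,fx=6.5,fy=6.5))
o=np.load("pics/w1.npz")
P=cloud("wrist",d,r,p)
rr=np.hypot(P[...,0]-.509,P[...,1]+.0172)
for lo,hi,zl,zh in((0,.003,.2,.22),(.0045,.0075,.185,.206)):
    z=P[(rr>lo)&(rr<hi)&(P[...,2]>zl)&(P[...,2]<zh)][:,2]; print(len(z),np.percentile(z,[10,50,75,90,98]).round(4))
```

```text
170 21.32 [0.23 0.28 0.48] [-0.025 -0.072  0.001] [509.1  -17.16 178.65] 26.27
22.0 [ 0.50855449 -0.01731257  0.2492552 ]
113 [0.2042 0.2092 0.2097 0.21   0.2105]
319 [0.1951 0.1968 0.1973 0.1978 0.1984]
```

View pics/w6.png

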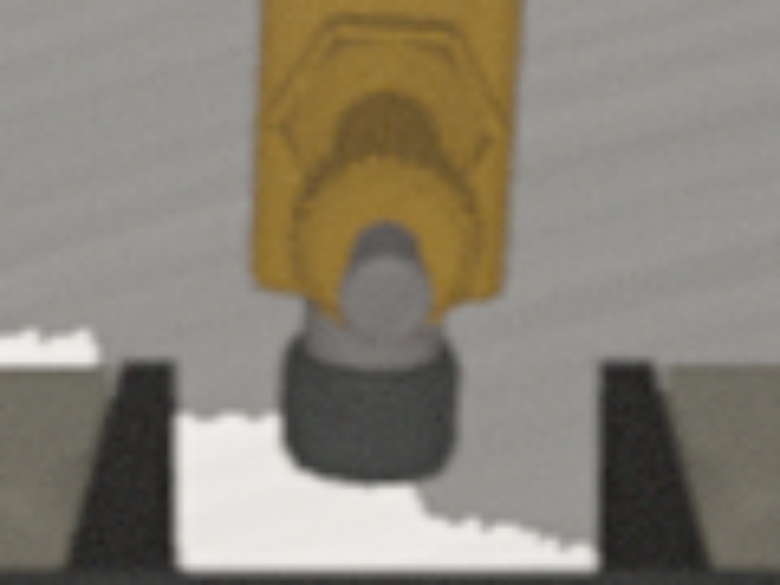

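Run:
```python
from turn import *
c=[.5089,-.0173]
robot.servo_line([*c,.176],ori=R(205),speed=.12)
robot.move_gripper(0.); robot.dwell(.15)
rep(205)
for a in (201,197,193,187,181):
    robot.servo_line([*c,.176+7e-3*(a-205)/360],ori=R(a),speed=.01); rep(a)
```

```text
205 23.45 [ 0.1  -0.91 -0.16] [-0.551 -0.323 -0.033] [509.14 -17.38 176.3 ] 16.17
201 23.7 [ 1.01 -1.77  2.85] [-0.696 -0.273  0.207] [509.17 -17.41 176.28] 16.38
197 23.95 [ 3.37 -2.    3.05] [-0.779 -1.315  0.229] [509.7  -17.25 176.3 ] 16.42
193 24.2 [ 5.18 -2.75  3.99] [-1.035 -1.608  0.195] [509.71 -17.29 176.27] 16.05
187 24.46 [ 3.22 -3.22  4.59] [-1.201 -1.56   0.023] [509.72 -17.36 176.27] 16.02
181 24.72 [ 3.31 -3.92  5.87] [-1.299 -1.237  0.142] [509.62 -17.46 176.26] 15.44
```

Run:
```python
from h import *
o=np.load("pics/w1.npz"); d=o["d"]
P=cloud("wrist",d,np.eye(3),np.zeros(3))
k=(d>0)&(P[...,2]<.02)
Q=P[k]
for z in np.arange(-.12,.02,.006):
    s=Q[abs(Q[:,2]-z)<.003]
    if len(s)>5:
        l=s[s[:,1]<0];r=s[s[:,1]>0]
        f=lambda q: (q[:,0].min().round(4),q[:,0].max().round(4),q[:,1].min().round(4),q[:,1].max().round(4)) if len(q) else ''
        print(z.round(3),len(s),f(l),f(r))
# current gripped
p=robot.read_position();r=robot.read_tcp_rot();im,d=robot.grab_frame("wrist")
np.savez("pics/w7.npz",d=d,p=p,r=r)
cv2.imwrite("pics/w7.png",im[:,:,::-1])
P=cloud("wrist",d,np.eye(3),np.zeros(3))
k=(d>0)&(P[...,2]<.03)
print('now');Q=P[k]
for z in np.arange(-.06,.03,.004):
    s=Q[abs(Q[:,2]-z)<.002]
    if len(s)>5:
        y=np.sort(s[:,1]); 
        l=s[s[:,1]<-.0];r=s[s[:,1]>0]
        print(z.round(3),len(s),f(l),f(r))
```

```text
-0.114 7894 (np.float64(0.023), np.float64(0.0274), np.float64(-0.0444), np.float64(-0.0001)) (np.float64(0.0243), np.float64(0.0277), np.float64(0.0), np.float64(0.0176))
-0.108 23354 (np.float64(0.0229), np.float64(0.0271), np.float64(-0.0486), np.float64(-0.0001)) (np.float64(0.0186), np.float64(0.0275), np.float64(0.0), np.float64(0.048))
-0.102 15841 (np.float64(0.0238), np.float64(0.027), np.float64(-0.0533), np.float64(-0.0)) (np.float64(0.0231), np.float64(0.0269), np.float64(0.0), np.float64(0.0524))
-0.096 3591 (np.float64(0.0218), np.float64(0.0257), np.float64(-0.0548), np.float64(-0.0)) (np.float64(0.0216), np.float64(0.0256), np.float64(0.0001), np.float64(0.0573))
-0.09 15604 (np.float64(0.0174), np.float64(0.0393), np.float64(-0.0626), np.float64(-0.0)) (np.float64(0.0201), np.float64(0.0391), np.float64(0.0001), np.float64(0.061))
-0.084 20314 (np.float64(0.013), np.float64(0.0394), np.float64(-0.0637), np.float64(-0.0001)) (np.float64(0.0158), np.float64(0.0391), np.float64(0.0001), np.float64(0.0631))
-0.078 7492 (np.float64(0.0085), np.float64(0.0391), np.float64(
[... 5700 characters left out ...]
0.016 12001 (np.float64(-0.0069), np.float64(0.0624), np.float64(-0.0101), np.float64(-0.0)) (np.float64(-0.0064), np.float64(0.0769), np.float64(0.0003), np.float64(0.049))
0.02 219 (np.float64(-0.0068), np.float64(0.0207), np.float64(-0.0113), np.float64(-0.0001)) (np.float64(-0.0061), np.float64(0.0668), np.float64(0.0003), np.float64(0.0169))
0.024 1893 (np.float64(-0.0108), np.float64(0.0236), np.float64(-0.0139), np.float64(-0.0001)) (np.float64(-0.0108), np.float64(0.0283), np.float64(0.0003), np.float64(0.0195))
0.028 192 (np.float64(-0.0012), np.float64(0.0234), np.float64(-0.0146), np.float64(-0.0001)) (np.float64(0.0083), np.float64(0.0289), np.float64(0.0004), np.float64(0.0196))
```

Run:
```python
from turn import *
c=[.5090,-.0173]
robot.move_gripper(.25)
robot.servo_line([*c,.1755],ori=R(150),speed=.05)
rep(150)
robot.move_gripper(.175); robot.dwell(.15)
rep(150)
print(turn(150,.1755,c,180,step=6))
```

```text
150 25.86 [-0.35  0.11  1.36] [-0.086 -0.02  -0.048] [508.84 -17.29 175.36] 21.69
150 26.41 [-0.46 -1.47  0.92] [-0.576  0.155  0.032] [508.89 -17.46 175.48] 15.61
156 26.67 [-0.53 -1.64  0.14] [-0.439  0.217  0.016] [508.9  -17.32 175.56] 15.46
162 26.93 [-1.68 -1.24  0.24] [-0.52   0.222 -0.024] [508.93 -17.33 175.68] 15.82
168 27.18 [-1.19 -1.18  0.2 ] [-0.773  0.577 -0.105] [508.65 -17.46 175.7 ] 15.45
174 27.44 [-1.74 -3.74 -1.08] [-0.851  0.79  -0.234] [508.56 -17.48 175.73] 15.81
180 27.7 [-2.99 -2.99 -1.07] [-1.003  0.983 -0.312] [508.42 -17.5  175.73] 15.79
(180, np.float64(-3.126743591278935e-05))
```

Run:
```python
from turn import *
c=[.5090,-.0173]
robot.move_gripper(.25)
robot.servo_line([*c,.1885],ori=R(150),speed=.05)
robot.move_gripper(0); robot.dwell(.15)
rep(150)
print(turn(150,.1885,c,186,step=7.2))
```

```text
150 29.23 [-0.98 -0.94 -0.05] [-0.29   0.132  0.03 ] [508.88 -17.38 188.4 ] 14.53
157.2 29.51 [-0.95 -0.53  0.01] [-0.304  0.14   0.044] [508.89 -17.37 188.57] 14.51
164.4 29.78 [-0.37 -0.62 -0.45] [-0.384  0.186  0.104] [508.91 -17.34 188.72] 14.89
171.6 30.06 [-0.26 -0.56 -0.51] [-0.396  0.184  0.045] [508.93 -17.3  188.87] 14.82
178.8 30.33 [-0.48 -1.34 -0.01] [-0.376  0.18   0.039] [508.92 -17.33 189.  ] 14.9
186.0 30.61 [-1.06 -0.56 -1.66] [-0.423  0.235  0.084] [508.93 -17.32 189.15] 14.48
193.2 30.88 [-0.21 -2.22  0.24] [-0.373  0.261  0.06 ] [508.97 -17.33 189.28] 14.38
(193.19999999999993, np.float64(-4.7500050882955e-05))
```

Gripping higher fixed it: lateral forces stay near zero, z follows, and there is no jam. I'll continue turning.

Run:
```python
from turn import *
c=[.5090,-.0173]
a0=193.2; z=.1885+7e-3*43.2/360-4.75e-5
print(turn(a0,z,c,372,step=18))
```

```text
211.2 31.35 [-0.76 -1.96 -0.38] [-0.355  0.341  0.034] [508.96 -17.33 189.62] 14.9
229.2 31.82 [-0.89 -1.59  0.26] [-0.362  0.361  0.07 ] [508.97 -17.32 189.98] 14.65
247.2 32.28 [-1.38 -0.66 -0.54] [-0.333  0.431  0.074] [508.96 -17.33 190.3 ] 14.65
265.2 32.75 [-0.65 -1.6  -1.28] [-0.39   0.457  0.088] [508.96 -17.31 190.67] 14.8
283.2 33.22 [-1.28 -1.34 -0.06] [-0.559  0.532  0.075] [508.94 -17.34 190.97] 14.67
301.2 33.68 [-1.34 -1.35  0.27] [-0.611  0.605  0.019] [508.99 -17.36 191.35] 14.33
319.2 34.15 [-0.81 -2.1   0.11] [-0.714  0.571  0.012] [509.01 -17.33 191.71] 14.77
337.2 34.62 [-0.35 -1.59  0.56] [-0.815  0.481  0.005] [509.   -17.33 192.06] 14.29
355.2 35.08 [ 0.31 -1.98  0.18] [-0.822  0.432  0.083] [509.06 -17.28 192.44] 14.81
373.2 35.55 [-0.89 -1.45 -0.73] [-0.867  0.278  0.028] [509.05 -17.29 192.79] 14.5
(373.2, np.float64(-3.2048208531202873e-05))
```

Run:
```python
from turn import *
c=[.5090,-.0173]
robot.move_gripper(.3)
robot.servo_line([*c,.235],speed=.15)
p=robot.read_position();r=robot.read_tcp_rot();im,d=robot.grab_frame("wrist")
print(robot.read_t(),p)
cv2.imwrite("pics/w8.png",cv2.resize(im[220:340,245:405,::-1],None,fx=5,fy=5))
P=cloud("wrist",d,r,p)
rr=np.hypot(P[...,0]-.509,P[...,1]+.0172)
for lo,hi,zl,zh in((0,.003,.206,.225),(.0045,.0075,.185,.206)):
    z=P[(rr>lo)&(rr<hi)&(P[...,2]>zl)&(P[...,2]<zh)][:,2]; print(len(z),np.percentile(z,[10,50,75,90,98]).round(4))
```

```text
36.5167 [ 0.50919865 -0.01713008  0.23546604]
113 [0.2085 0.2092 0.2096 0.2101 0.2106]
409 [0.1995 0.2015 0.2021 0.2025 0.2031]
```

View pics/w8.png

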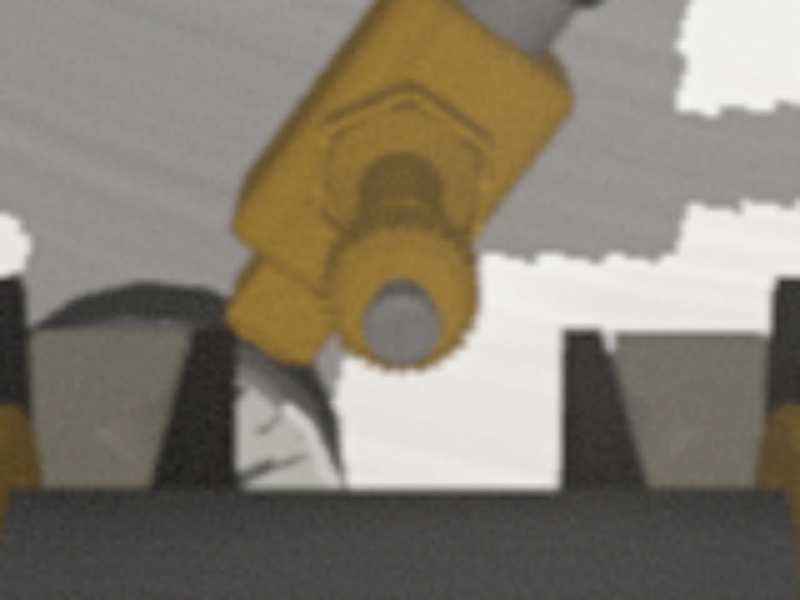

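The nut top rose from about 0.196 to 0.202, i.e. over half a turn, and the pin is upright at zoomed (402,322). Now I'll press with shut fingers under force control.

Run:
```python
from turn import *
c=[.5090,-.0173]
robot.move_gripper(0)
robot.servo_line([*c,.2145],speed=.08)
robot.dwell(.1)
f0=np.mean([robot.read_force()[2] for _ in range(5)]); print(robot.read_t(),f0,robot.read_position(),robot.read_grip_width())
z=.2145; log=[]
while z>.2015:
    f=np.mean([robot.read_force()[2] for _ in range(3)])-f0
    log.append((round(robot.read_t(),2),round(z,5),round(robot.read_position()[2],5),round(f,2)))
    if f>8: break
    z-= .0005 if f<2.2 and z>.2085 else (.0003 if f<3.2 else .00015)
    robot.servo_line([*c,z],speed=.02)
    if robot.read_t()>50: break
for l in log: print(*l)
```

```text
37.6833 -0.2482166801969607 [ 0.50926972 -0.01729564  0.21482821] 0.006024413197977853
37.68 0.2145 0.21483 0.0
37.93 0.214 0.21423 0.6
38.18 0.2135 0.2135 0.04
38.43 0.213 0.21295 -0.05
38.68 0.2125 0.21243 -0.34
38.93 0.212 0.21197 -0.33
39.18 0.2115 0.2115 1.27
39.43 0.211 0.21094 0.62
39.68 0.2105 0.21049 0.47
39.93 0.21 0.20996 0.31
40.18 0.2095 0.20957 1.07
40.43 0.209 0.20905 0.75
40.68 0.2085 0.20853 1.23
40.93 0.2082 0.20823 2.02
41.18 0.2079 0.20798 1.87
41.43 0.2076 0.20771 3.36
41.68 0.20745 0.20756 4.51
41.93 0.2073 0.20741 4.77
42.18 0.20715 0.20725 4.6
42.43 0.207 0.2071 4.86
42.68 0.20685 0.20694 5.81
42.93 0.2067 0.20677 5.06
43.18 0.20655 0.20664 5.41
43.43 0.2064 0.20652 5.72
43.68 0.20625 0.2065 6.87
43.93 0.2061 0.20648 7.61
44.18 0.20595 0.20646 8.26
```

```bash
python3 - <<'E'
from turn import *
c=[.5090,-.0173]; f0=-.25; z=.20595
t0=robot.read_t()
while robot.read_t()<t0+3:
    robot.dwell(.2)
    f=np.mean([robot.read_force()[2] for _ in range(3)])-f0
    print(round(robot.read_t(),2),z,robot.read_position()[2].round(5),round(f,2))
    if f>10: z+=.0001; robot.servo_line([*c,z],speed=.02)
    elif f<7.6: z-=.0001; robot.servo_line([*c,z],speed=.02)
for n in("wrist","top"):
    im,d=robot.grab_frame(n); cv2.imwrite(f"pics/p_{n}.png",im[:,:,::-1])
E
python3 - <<'E'
import cv2
im=cv2.imread("pics/p_top.png");cv2.imwrite("pics/p_topz.png",cv2.resize(im[190:270,260:360],None,fx=7,fy=7))
E
```

```text
44.38 0.20595 0.20644 8.31
44.58 0.20595 0.20646 7.1
45.03 0.20585 0.20643 7.63
45.23 0.20585 0.20642 7.65
45.43 0.20585 0.20646 9.4
45.63 0.20585 0.20642 8.77
45.83 0.20585 0.20644 8.12
46.03 0.20585 0.20643 8.11
46.23 0.20585 0.20644 8.48
46.43 0.20585 0.20644 8.33
46.63 0.20585 0.20645 8.32
46.83 0.20585 0.20643 8.07
47.03 0.20585 0.20642 9.03
47.23 0.20585 0.20644 9.58
```

View pics/p_wrist.png

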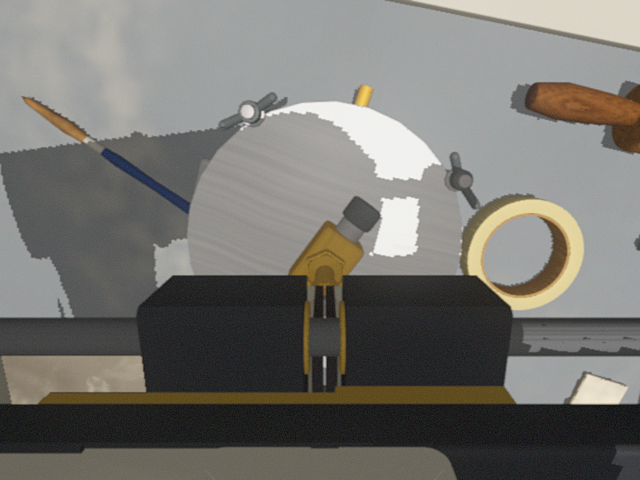

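View pics/p_topz.png

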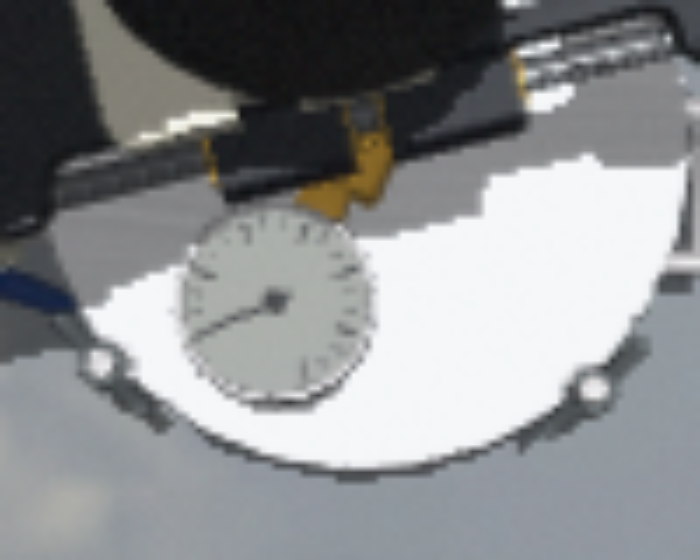

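The needle now lies at the dial's lower-left end, from (275,300) to (195,340), where the scale starts clockwise. It has swept about 2.8 rad back from its starting direction, so it reads zero. I'll release.

Run:
```python
from turn import *
c=[.5090,-.0173]
robot.dwell(.2)
robot.servo_line([*c,.216],speed=.03)
robot.servo_line([*c,.27],speed=.15)
p=robot.read_position();r=robot.read_tcp_rot();im,d=robot.grab_frame("wrist")
cv2.imwrite("pics/w9.png",im[:,:,::-1])
P=cloud("wrist",d,r,p)
rr=np.hypot(P[...,0]-.509,P[...,1]+.0172)
for lo,hi,zl,zh in((0,.003,.2045,.225),(.0045,.0075,.185,.206)):
    k=(rr>lo)&(rr<hi)&(P[...,2]>zl)&(P[...,2]<zh);z=P[k][:,2]; print(len(z),np.percentile(z,[10,50,75,90,98]).round(4),P[k][:,:2].mean(0))
im,d=robot.grab_frame("top");cv2.imwrite("pics/t9.png",cv2.resize(im[150:280,180:500,::-1],None,fx=2.5,fy=2.5))
print(robot.read_t(),robot.read_force())
```

```text
88 [0.2084 0.2092 0.2098 0.2102 0.2108] [ 0.50902185 -0.01718574]
326 [0.1997 0.2015 0.2021 0.2025 0.203 ] [ 0.51056466 -0.01683594]
48.6333 [-0.61570732  0.39248519 -0.15903085]
```

View pics/t9.png

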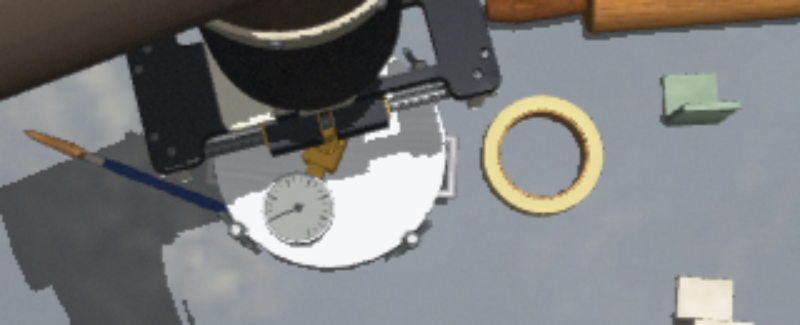

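View pics/w9.png

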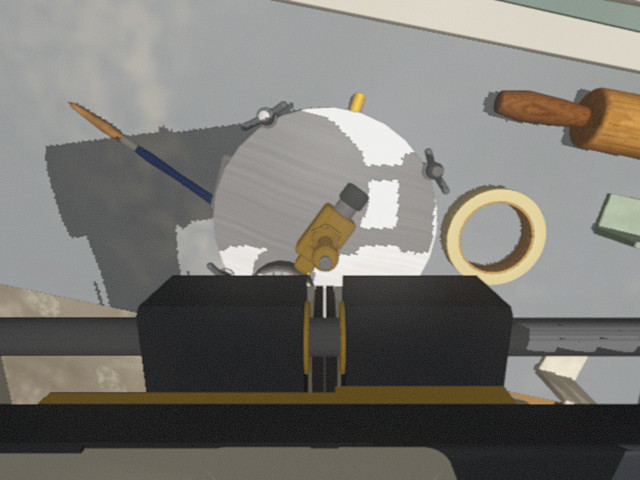

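The needle stays at the zero end, at (298,208) in the top crop. The pin is back up at 0.2092 and still centred, the nut is still raised, and the brush, tape and tiles sit at the same pixels as before. I'm handing it in.

```bash
python3 -c "
from rig import robot
robot.job_done(); print(robot.read_t())"
```

```text
the job is handed in; nothing more can be done
the job is handed in; nothing more can be done
```

The pot is bled: I unscrewed the lock nut, held the pin down until the needle reached zero, then let go. I handed it in at about 48.6 s, with the gripper clear above the pin.

- **Nut:** The tool turned it about 223° counter-clockwise, lifting along with it. Its top rose about 5 mm in the wrist camera's depth image (0.196–0.197 to 0.2015 m), roughly 250°, so well past half a turn.
- **Pin:** I pressed it straight down with shut fingers at about 7–9.6 N for some 3 s. After release it was back at its old height (0.2092 m) and still centred on the axis.
- **Gauge:** The top camera shows the needle at the zero end of the scale, about 2.8 rad back from where it started. It stayed there after release.
- **Bystanders:** The brush, the tape and both tiles are at the same positions in the top picture as at the start.

**What went wrong first:** My first four grips held the nut too low and jammed. They applied up to about 0.45 N m and 13 N at the wrist without turning the nut far, if at all. I did not establish why. Gripping near the nut's top with the fingertips turned it freely.

**What disagreed:** The jaw width on the nut read 14.3–14.9 mm rather than the stated 16 mm.

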